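Close and lock the bench scale's battery door

TASK

The bench scale lies on its pan with fresh batteries in. Swing its battery door shut, then take the slotted screwdriver (the oblong handle, not the round one) from the wooden block, seat its blade in the slot of the door's lock and, pressing the door home against its seal, turn the lock a quarter turn clockwise until it stops. Put the screwdriver back upright in its slot in the block and leave everything else where it is.

Things in the scene. Friction and masses are not known exactly. Their poses are not given: they have to be found in the camera images.
- scale: bench scale lying on its pan, underside up, heavy, does not move: steel pan 200 x 200 mm below, grey housing 190 x 190 mm above, underside 58 mm over the pan; four rubber feet, 26 mm wide, 12 mm tall, 80 mm from the centre in x and in y; display console on the +y side, out to 149 mm from the centre. Origin under its centre, z up, 20 mm above the table.
- door_hinge (a point): middle of the battery door's hinge axis, level with the scale's upturned underside (78 mm above the table), 58 mm from the scale's centre along its +x. Same axes as the scale: y along the hinge, -x from the hinge across the battery bay towards the free edge of the door when shut.
- door (a joint): door angle (rad): 0 home, level with the underside; grows as the free edge swings up and over, pi/2 upright, starts leaning back at 1.75 to 1.98 (stop 2.05). Black panel 113 mm from hinge to free edge, 87 mm wide, 5 mm thick, outer face in the hinge's plane. Stiff hinge: stays where left down to about 1.0, then falls. Its seal holds it ajar at about 0.06; 8 N at the lock press it home.
- lock_head: slotted steel head of the quarter-turn lock in the door, 98 mm from the hinge, on the door's middle line: disc 26 mm wide standing 5 mm off the door. Origin in the middle of the slot's floor; slot 4 mm wide, 4.2 mm deep, right across the head along this frame's x, its mouth bevelled to 6.6 mm; z points out of the door's outer face (up when shut).
- lock (a joint): turn of the lock (rad), clockwise seen from outside: starts at 0 to 0.15 unlocked (slot parallel to the hinge); pi/2 locked, at its stop (slot pointing at the hinge). A tongue under the door slides beneath the bay's rim from about 0.7 rad on; it passes only while the door is pressed home (below about 0.02 rad) and then holds it down at about 0.017. Friction about 0.06 N m.
- driver_grip (a point): centre of the slotted screwdriver's black handle, half-way up: 64 mm tall, oblong, 34 mm along this frame's x, 24 mm along y (flat sides to grip); z up the handle. Blade tip 80 mm straight below, flat shoulder under the handle 32 mm below. Shank 8 mm thick; blade 14 mm wide along x, 2.2 mm thick, 1.6 mm at the tip. About 110 g.
- stand: beech block 64 x 150 mm, 56 mm tall, fixed, on the same marble slab as the scale (20 mm above the table); origin under its centre. Two slots in its top, 45 mm either side of the centre along its y, each 17 mm in x by 23 mm in y, 50 mm deep. A driver hangs in each, its shoulder on the block's top, the slotted one with its handle's long side along the block's y. Which is where varies.
- driver: the same slotted screwdriver, origin at the middle of the blade's tip, same axes
- cross_driver: cross-head screwdriver in the block's other slot: round black handle 28 mm in diameter and 64 mm tall. Origin at its tip. Not to be used.
- spent_cells: small steel tray 85 x 75 x 18 mm with two old AA cells; leave alone. Origin under its centre
- scraper: steel scraper blade 150 mm wide with a black back, 16 mm thick, lying flat; leave alone
- palette_knife: steel palette knife 350 mm long, dark wooden handle 22 mm thick, lying flat; leave alone
- mould: clear chocolate mould 275 x 135 x 24 mm, filled; leave alone
- thermometer: white probe thermometer, 75 x 38 x 20 mm with a 120 mm thin probe; leave alone
- steel_bowl: steel bowl 124 mm wide, 55 mm tall; leave alone
Things that resemble listed ones, but are neither listed nor needed, are in the scene too. Leave any blue look-alike of the driver alone.

How it is judged (in metres and radians):
On the way, in this order (a step that is already met when the one before it is completed fails the run):
1. the battery door has been swung shut onto its seal (value of joint door below 0.08 rad), for 0.2 s.
2. the screwdriver bears on the lock and presses the door home before the tongue passes the rim (contact force between driver and lock_head above 2 N and value of joint door below 0.02 rad and value of joint lock below 1 rad), for 0.05 s.
3. the lock is turned to its stop by the screwdriver (value of joint lock above 1.3 rad and contact force between driver and lock_head above 1 N), for 0.05 s.
At the end, for the whole second after the job is handed in: The door is held down by its lock (door below 0.03 rad, lock turned beyond 1.3 rad), and the slotted screwdriver stands at rest, upright within 0.12 rad, back in its slot within 12 mm of where it started (value of joint lock above 1.3 rad and value of joint door below 0.03 rad and distance of driver_grip from where it was at the start of the episode below 0.012 m and angle between driver_grip's own z axis and vertical below 0.12 rad and linear speed of driver below 0.02 m/s); the robot touches nothing.
It fails at once if the cross-head screwdriver is disturbed (distance of cross_driver from where it was at the start of the episode above 0.02 m).
It fails at once if something else on the slab is pushed about (more than 30 mm) (distance of any of spent_cells, scraper, palette_knife, mould, thermometer, steel_bowl from where it was at the start of the episode above 0.03 m).
It also fails if it takes over 64 s, if anything falls off the work surface, if the arm or the gripper's body presses on something with over 40 N, if the wrist force passes 120 N, or if a joint passes its speed limit or range.

ROBOT

A 7-joint arm with a two-finger parallel gripper is mounted at the origin on the work surface. World frame = base frame: x ahead of the robot, y to its left, z up, the work surface at z = 0. Lengths are in mm, angles in rad, forces in N, time in s.
With the tool pointing down it reaches from about 400 to 900 mm from the base axis. Payload 5.6 kg.
Tool frame: the origin (TCP) lies midway between the tips of the shut fingers; the grasp point (between the pads) lies 19 mm behind it; x points along the fingers, y is the direction in which the jaws open and shut, and the axes are right-handed (so a half turn about x gives the same grasp; the last joint's range is limited). The gripper opens to 92 mm and grips with 3 to 60 N. Pads are 20 mm wide; open, the fingers measure 128 mm over their backs; the gripper's body (75 mm by 189 mm) begins 69 mm behind the grasp point.
Start: joints at [1.141, 0.468, -0.012, 1.603, 0.006, 1.071, -0.056], TCP at [245.157, -602.002, 214.592] pointing down, gripper open.
Joint ranges: [-2.53, 2.53], [-0.31, 2.02], [-1.57, 1.55], [0.28, 2.44], [-1.29, 4.43], [0.15, 1.84], [-2.92, 2.92]. Speed limits (rad/s): [2.57, 2.57, 3.14, 3.14, 3.14, 3.14, 3.14].

INTERFACE

Orientations are given as a rotation vector (axis times angle).
In Python, from cell import robot, grip, kin, viewer gives the robot as it stands. Calls block until the motion is done:
- robot.movep(position, orientation): joint-space move of the TCP to a pose.
- robot.servo_line(position, feed=150, rotation=None): straight line of the TCP; rotation=None keeps the orientation; feed is the mean speed in mm/s.
- robot.goto_joints(angles): joint-space move.
- grip(opening, newtons=None): opening from 0.0 (shut) to 1.0 (fully open); newtons is the grip in N (None keeps the last); returns when the fingers have stopped.
- robot.hold(seconds).
- kin.ik(position, orientation): joint angles nearest the present ones, or None.
- robot.observe(): the state.
- viewer.read_camera(name): name is "scene" or "top"; returns the picture (420x560x3 uint8, red, green, blue); there is no depth.
- viewer.camera_info(name): a dict with "camera_matrix" (3x3 intrinsics, pixels), "R" (3x3) and "t" (3): a world point X has camera coordinates R X + t. Camera axes: x right, y down, z forward; pixel columns grow to the right and rows downward; lengths in mm; the calibration is good to about 2 mm. A picture is of the moment at which its call begins. camera_info takes no time and is no camera call.
A pose or a line that the arm cannot do raises robot.IKError and nothing moves.
- robot.job_done(): hands the job in, once; it reports no verdict.
Trained networks look in the newest picture that a camera, given by its name, has taken for a name from the list of things; names that differ only in an ending like _2 or _b are one class to them, and where a whole thing is asked for, a point or a joint stands for the part that bears it (a point fixed in the world has none). Each returns a list of dicts, best first, with "confidence" (0 to 1); they miss things now and then, are a little off and sometimes report something else, mostly with a low value. They report only what shows in the picture. A call takes as long as a camera call. They do not tell look-alikes from the thing itself.
- viewer.silhouettes(name, camera): "mask" (420x560 bool, what is visible of it).
- viewer.pinpoint(name, camera): "at" ([x, y, z] in mm, in the coordinates of the camera as it stood for that picture, good to about 4 mm: a listed point, or the origin of a listed thing).
The state is a dict: "t": time; "joints": joint angles; "joint_velocities": joint speeds; "joint_torque": joint torques, N m; "tcp_pos": TCP position; "tcp_rot": TCP orientation; "contact_force": force on the tool from outside, world axes, zero at the start; "wrist_torque": the same for the moment, N m; "grip_width": opening from 0.0 (shut) to 1.0 (fully open).
Only numpy, scipy, OpenCV 4.12 (cv2) and the standard library are available. Lean on these libraries where they do the work, as an engineer would, in place of code of your own. Each camera call takes 0.05 s, during which the arm holds its last target. There are 200 camera calls.

## Working session

There is one attempt and no reset: what is moved stays moved. The work goes in short steps, each a Python script; the robot and the scene stay as the last script left them, time stands still between calls to the robot, and variables do not carry over. Pictures are saved under pics/ and viewed, about 8 in all and at most 12, crops included, and the job is handed in when it is done.

```bash
ls; mkdir -p pics
cat > h.py <<'E'
import numpy as np, cv2
from cell import robot, grip, kin, viewer
from scipy.spatial.transform import Rotation as R
def cam2w(p,c):
    i=viewer.camera_info(c); return np.array(i["R"]).T@(np.array(p)-np.array(i["t"]))
def ray(u,v,c,z):
    i=viewer.camera_info(c); Rm=np.array(i["R"]);K=np.array(i["camera_matrix"])
    d=Rm.T@np.linalg.solve(K,[u,v,1.]); o=-Rm.T@np.array(i["t"]); return o+d*(z-o[2])/d[2]
def proj(X,c):
    i=viewer.camera_info(c); q=np.array(i["camera_matrix"])@(np.array(i["R"])@np.array(X)+np.array(i["t"])); return q[:2]/q[2]
def save(c,f): 
    im=viewer.read_camera(c); cv2.imwrite("pics/"+f,cv2.cvtColor(im,cv2.COLOR_RGB2BGR)); return im
def down(a): # tool x down, tool y at angle a in the world xy plane
    y=np.array([np.cos(a),np.sin(a),0]); x=np.array([0,0,-1.]); return R.from_matrix(np.c_[x,y,np.cross(x,y)]).as_rotvec()
E
python3 - <<'E'
from h import *
np.set_printoptions(precision=1,suppress=True)
a=save("scene","s0.png");b=save("top","t0.png")
cv2.imwrite("pics/both.png",cv2.cvtColor(np.vstack([a,b]),cv2.COLOR_RGB2BGR)[:, :])
for c in("scene","top"):
    print(c,-np.array(viewer.camera_info(c)["R"]).T@np.array(viewer.camera_info(c)["t"]))
    for n in("scale","door_hinge","lock_head","driver_grip","driver","cross_driver","stand"):
        for d in viewer.pinpoint(n,c)[:4]:
            w=cam2w(d["at"],c);print(n,round(d["confidence"],2),w,proj(w,c))
s=robot.observe();print(s["t"],s["tcp_rot"],R.from_rotvec(s["tcp_rot"]).as_matrix())
E
```

```text
pics
scene [1322.6 -992.9 1149.8]
scale 0.69 [534.1  66.1  18.2] [315.6 208.3]
scale 0.2 [590.5  51.1  80.1] [326.7 203.4]
door_hinge 0.95 [592.1  52.2  81.5] [327.3 203.1]
lock_head 0.44 [627.7  41.6 168.4] [335.4 188.2]
driver_grip 0.69 [ 171.1 -327.1   65.1] [156.9 212.8]
driver_grip 0.67 [ 528.8 -195.1  114.2] [262.5 227.1]
driver_grip 0.61 [ 550.3 -647.    17.6] [155.1 348. ]
driver 0.56 [ 211.5 -331.8    0.3] [166.9 233. ]
driver 0.55 [ 604.8 -595.4   25.4] [183.2 344.6]
driver 0.53 [ 521.9 -198.    27.4] [261.6 246.8]
cross_driver 0.51 [ 503.5 -281.9   31.4] [238.8 258.2]
stand 0.92 [ 518.  -239.1   20.4] [251.9 255.1]
stand 0.29 [ 529.9 -192.8  111.4] [263.3 227.5]
top [ 429.5  -67.8 1519. ]
door_hinge 0.58 [596.   50.2  78.6] [239.5 172.7]
door_hinge 0.51 [324.2 315.1  20.1] [163.6 253.8]
lock_head 0.45 [756.6 259.3  23.9] [180.3 128.4]
driver_grip 0.66 [ 148.7 -330.1   39.7] [352.9 305.7]
driver_grip 0.59 [ 552.4 -655.7   18.6] [444.6 186.9]
driver_grip 0.49 [ 529.2 -193.6  108.3] [313.8 192.1]
driver 0.82 [ 215.1 -333.6   -1.2] [351.7 284.3]
driver 0.67 [ 617.7 -608.5   19.3] [430.8 168.1]
driver 0.54 [ 526.9 -198.7   26.4] [313.1 194.4]
cross_driver 0.48 [ 507.6 -282.2   22.7] [337.3 200. ]
stand 0.79 [ 517.2 -240.6   19.5] [325.1 197.3]
0.8 [ 2.   0.4 -2. ] [[-0.   0.4 -0.9]
 [-0.  -0.9 -0.4]
 [-1.   0.   0. ]]
```

Run:
```python
import cv2,numpy as np
a=cv2.imread("pics/s0.png");b=cv2.imread("pics/t0.png")
A=cv2.resize(a[140:290,200:420],None,fx=3.6,fy=3.6,interpolation=cv2.INTER_CUBIC)[:, :800]
B=cv2.resize(b[100:270,160:380],None,fx=3.5,fy=3.5,interpolation=cv2.INTER_CUBIC)
cv2.imwrite("pics/A.png",A);cv2.imwrite("pics/B.png",B)
```

```text
(no output)
```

View pics/s0.png

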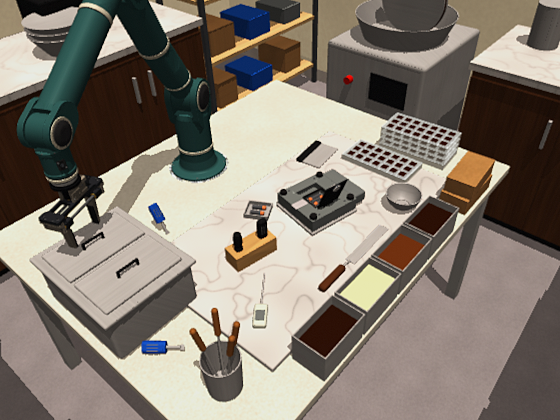

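View pics/A.png

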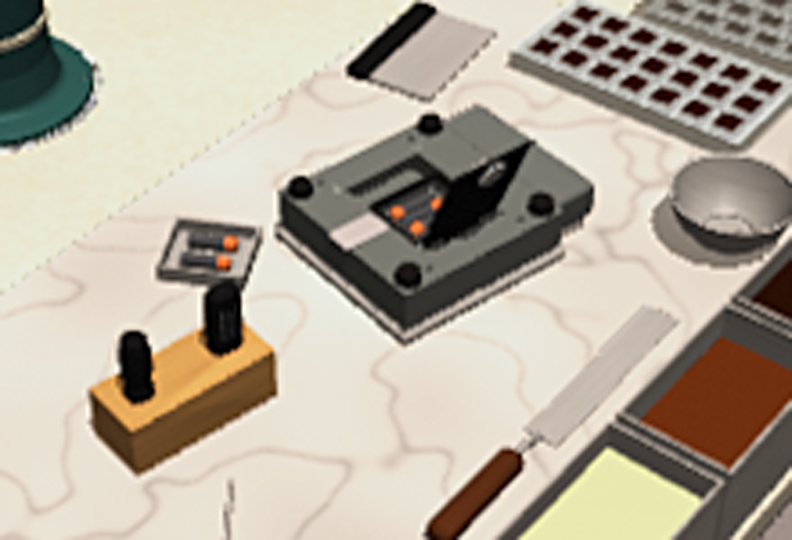

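View pics/B.png

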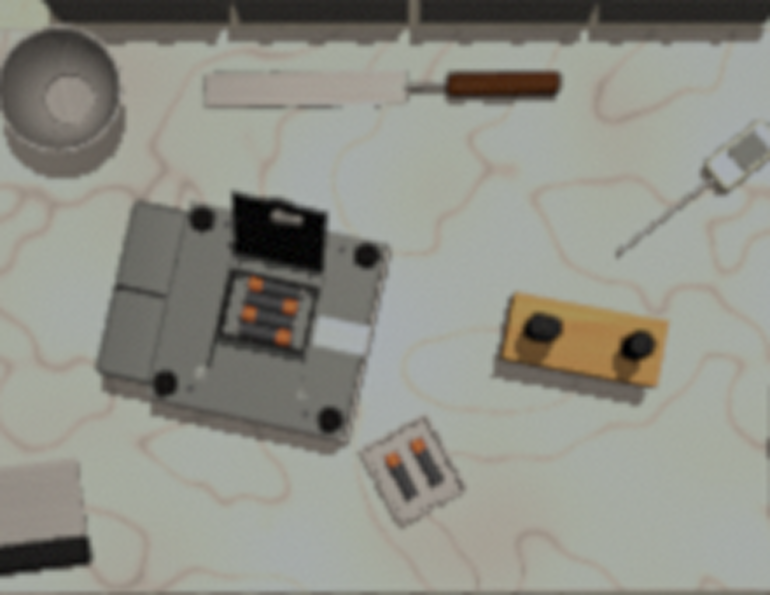

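The block holds two black handles. The oblong one is at top (314,192) / scene (262,227), and the round one is at top (341,198) / scene (238,240). The crops show the flat-sided handle towards the scale, so that is the driver to use. The blue drivers lying at scene (157,213) and (155,348) are look-alikes, so I'll leave them alone. The door stands open, leaning towards +x.

Run:
```python
from h import *
np.set_printoptions(precision=1,suppress=True)
f=lambda u,v,z: ray(u/3.5+160,v/3.5+100,"top",z)
F=[f(u,v,90) for u,v in((202,218),(366,256),(165,384),(330,420))]
for i,j in((0,1),(2,3),(0,2),(1,3)): d=F[i]-F[j];print(np.hypot(*d[:2]),np.arctan2(d[1],d[0]))
c=np.mean(F,0);print("centre",c)
S=[f(u,v,76) for u,v in((515,293),(667,322),(655,387),(502,358))]
for i,j in((0,1),(3,2),(0,3),(1,2)): d=S[i]-S[j];print(np.hypot(*d[:2]),np.arctan2(d[1],d[0]))
print("stand",np.mean(S,0)); print("handle tops",f(545,325,140),f(638,345,140))
for k in viewer.silhouettes("door","top")[:3]:
    v,u=np.nonzero(k["mask"]);print("door",k["confidence"],u.min(),u.max(),v.min(),v.max(),len(u))
```

```text
158.5729562475871 1.3405156696816671
158.4401426007031 1.3534478489303428
160.0701705539216 -0.21615829259718164
158.01943637866583 -0.21689942389626038
centre [533.7  61.   90. ]
147.17315373691238 1.3798017193834584
147.87765682728977 1.3809728248541628
63.1303386560929 -0.20187029062508252
62.95342738088023 -0.1907113876468707
stand [ 514.4 -240.6   76. ]
handle tops [ 524.3 -196.9  140. ] [ 506.  -281.3  140. ]
door 0.65 226 253 155 176 494
```

```bash
cat >> h.py <<'E'
YAW=-0.218; H=np.array([592,50,78.]); ex=np.array([np.cos(YAW),np.sin(YAW),0]); ey=np.array([-ex[1],ex[0],0]); ez=np.array([0,0,1.])
SY=-0.195
def best(p,a):
    c=[(kin.ik(p,down(b)),b) for b in(a,a+np.pi)]
    c=[(abs(q[6]),b,q) for q,b in c if q is not None]; return min(c,key=lambda t:t[0]) if c else None
E
python3 - <<'E'
from h import *
np.set_printoptions(precision=2,suppress=True)
grip(0,10)
s=robot.observe();print(s["tcp_pos"],s["joints"])
a=YAW+np.pi/2
P=lambda x,z,y=-31: H+x*ex+y*ey+ez*(z-78)
print(best(P(80,150),a)[:2]); b=best(P(80,150),a)[1]
# rise first, then across
robot.servo_line(np.array(s["tcp_pos"])+[0,0,130],feed=200)
robot.movep(P(85,300),down(b)); robot.servo_line(P(85,150),feed=150)
print(robot.observe()["contact_force"])
robot.servo_line(P(12,150),feed=100)
for th in np.arange(1.5,0.04,-0.1):
    r=82; robot.servo_line(P(-r*np.cos(th)+10,78+r*np.sin(th)),feed=120)
    print(round(th,2),np.array(robot.observe()["contact_force"]))
robot.servo_line(P(-60,200),feed=200)
print(robot.observe()["t"])
save("scene","s1.png");im=save("top","t1.png")
for c in("scene","top"):
    for n in("lock_head","door_hinge"):
        for d in viewer.pinpoint(n,c)[:2]: w=cam2w(d["at"],c);print(c,n,round(d["confidence"],2),w,proj(w,c))
E
```

```text
[ 245.2  -602.01  214.6 ] [ 1.14  0.47 -0.01  1.6   0.01  1.07 -0.06]
(np.float64(0.8988139890328554), 1.3527963267948966)
[-0.05  0.33 -0.14]
1.5 [-0.05 -0.1  -0.09]
1.4 [ 0.43 -0.23  0.36]
1.3 [ 0.71 -0.13 -0.01]
1.2 [0.3  0.19 1.11]
1.1 [-0.04 -0.3   0.  ]
1.0 [ 0.58 -0.02  0.03]
0.9 [-0.34 -0.64 -0.22]
0.8 [-0.07 -0.51 -0.06]
0.7 [-1.02  0.17 -0.01]
0.6 [ 0.59  0.44 -0.03]
0.5 [ 1.59  0.13 -0.39]
0.4 [0.67 0.41 0.14]
0.3 [0.38 0.69 0.03]
0.2 [0.3  0.35 1.03]
0.1 [ 0.24 -0.23  0.29]
12.1167
scene lock_head 0.45 [497.17  73.85  81.65] [308.82 188.75]
scene lock_head 0.21 [534.53  65.16  17.76] [315.55 208.62]
scene door_hinge 0.96 [592.38  54.93  78.47] [327.86 203.44]
top lock_head 0.27 [767.57 -38.03  22.85] [266.35 125.21]
top door_hinge 0.69 [565.61 431.2   18.95] [130.42 183.72]
```

Run:
```python
from h import *
np.set_printoptions(precision=2,suppress=True)
D=np.array([526,-195,0.]);L=H-98*ex
for k in(0,np.pi):
    for p,a in((D+ez*92,SY+k),(L+ez*145,YAW+k),(L+ez*145,YAW+k-.8),(L+ez*145,YAW+k-1.75)):
        print(k,a,kin.ik(p,down(a)))
s=robot.observe()
robot.servo_line(D+ez*240,feed=300) if False else None
k=0 if abs(kin.ik(L+ez*145,down(YAW-1.75))[6])<abs(kin.ik(L+ez*145,down(YAW+np.pi-1.75))[6]) else np.pi
print("k",k)
robot.movep(D+ez*260,down(SY+k)); grip(1.0,10)
save("scene","s2.png");save("top","t2.png")
for c in("scene","top"):
    for n in("lock_head","door_hinge","driver_grip","driver","stand"):
        for d in viewer.pinpoint(n,c)[:3]: w=cam2w(d["at"],c);print(c,n,round(d["confidence"],2),w,proj(w,c))
print(robot.observe()["t"])
a=cv2.imread("pics/s2.png");b=cv2.imread("pics/t2.png")
A=cv2.resize(a[140:290,220:360],(560,600),interpolation=cv2.INTER_CUBIC)
B=cv2.resize(b[130:250,170:360],None,fx=4.2,fy=4.2,interpolation=cv2.INTER_CUBIC)[:600,:800]
cv2.imwrite("pics/A2.png",A);cv2.imwrite("pics/B2.png",B)
```

```text
0 -0.195 [ 0.56  0.51 -0.34  1.9   0.24  0.77 -0.1 ]
0 -0.218 [ 0.24  0.26 -0.51  1.92  0.15  1.   -0.56]
0 -1.018 [ 0.12  0.24 -0.38  1.93  0.1   0.99 -1.32]
0 -1.968 [-1.26  0.49  1.37  2.   -0.54  1.1  -1.61]
3.141592653589793 2.9465926535897933 [ 1.01  0.72 -0.98  1.87  0.74  0.96  2.64]
3.141592653589793 2.923592653589793 [ 0.73  0.48 -1.18  1.9   0.5   1.1   2.27]
3.141592653589793 2.1235926535897933 [ 0.62  0.39 -1.01  1.9   0.38  1.05  1.58]
3.141592653589793 1.1735926535897931 [ 0.47  0.32 -0.8   1.91  0.27  1.02  0.73]
k 3.141592653589793
scene lock_head 0.45 [497.7   70.81  83.03] [308.4  188.92]
scene door_hinge 0.75 [588.67  51.49  76.01] [326.31 204.08]
scene driver_grip 0.72 [ 557.13 -658.01   14.99] [153.54 352.83]
scene driver_grip 0.69 [ 105.93 -327.75   12.91] [147.56 216.5 ]
scene driver_grip 0.59 [ 526.44 -193.54  110.73] [262.3  227.34]
scene driver 0.57 [ 524.83 -198.33   26.29] [262.22 247.53]
scene driver 0.55 [ 183.48 -328.34   15.64] [161.61 225.59]
scene driver 0.42 [397.82 -72.4   12.45] [259.75 213.76]
scene stand 0.86 [ 514.09 -236.32   22.4 ] [251.61 253.54]
top lock_head 0.58 [494.25  71.23  80.42] [233.11 203.35]
top door_hinge 0.81 [593.31  48.26  78.85] [240.11 173.55]
top driver_grip 0.58 [ 554.4  -661.66   12.61] [445.64 186.47]
top driver 0.53 [ 622.19 -618.5    16.85] [433.43 166.94]
16.0417
```

View pics/B2.png

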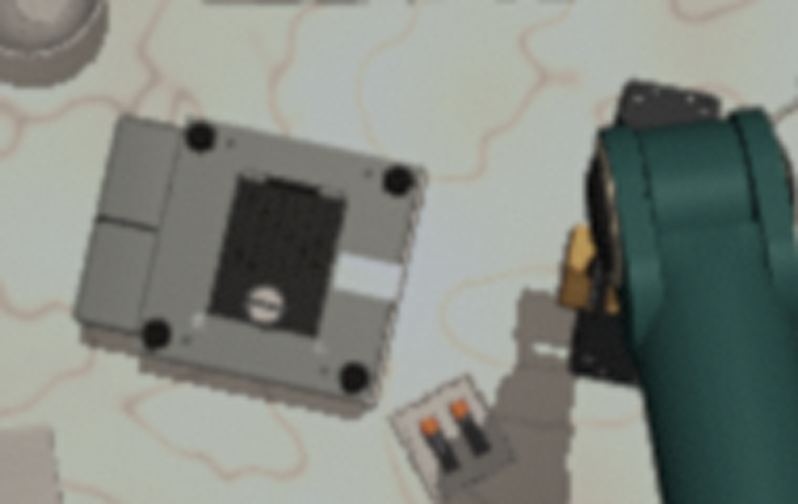

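View pics/A2.png

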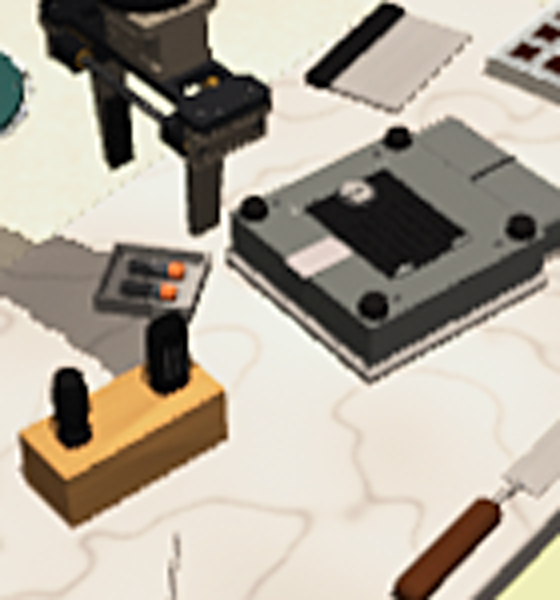

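The door is shut, with the lock disc at top px (233,203) and scene px (308,189). Both handles stand undisturbed in the block. I'll grasp the oblong one next.

Run:
```python
from h import *
np.set_printoptions(precision=2,suppress=True)
print("lock ray",ray(233.1,202.9,"top",89))
D=np.array([525.7,-194.8,0.]); k=np.pi
robot.movep(D+ez*200,down(SY+k)); robot.servo_line(D+ez*92,feed=120)
print(robot.observe()["contact_force"])
grip(0.0,50); robot.hold(0.3); s=robot.observe();print(s["grip_width"]*92,s["contact_force"],s["wrist_torque"],s["t"])
robot.servo_line(D+ez*(92+70),feed=80)
s=robot.observe();print(s["tcp_pos"],s["contact_force"],s["grip_width"]*92)
save("scene","s3.png");b=save("top","t3.png")
for n in("driver_grip","driver"):
    for d in viewer.pinpoint(n,"scene")[:3]: w=cam2w(d["at"],"scene");print(n,round(d["confidence"],2),w)
a=cv2.imread("pics/s3.png")[170:270,220:330];b=cv2.imread("pics/t3.png")[192:214,222:245]
cv2.imwrite("pics/C3.png",np.hstack([cv2.resize(a,(440,400),interpolation=2),cv2.resize(b,(360,400),interpolation=2)[:, :360]]))
```

```text
lock ray [495.34  70.44  89.  ]
[-0.18 -0.18  0.61]
23.901064083612034 [0.28 0.54 0.16] [ 0.14 -0.1   0.05] 18.775
[ 525.3  -194.84  161.53] [-0.41  0.65 -1.65] 23.69749553662887
driver_grip 0.62 [ 558.9  -656.32   12.47]
driver_grip 0.59 [ 525.01 -192.41  182.07]
driver_grip 0.56 [ 517.48 -237.91   19.89]
driver 0.79 [ 620.35 -614.26   14.04]
driver 0.63 [ 181.62 -327.69   11.33]
driver 0.48 [ 526.06 -196.38   95.5 ]
```

View pics/C3.png

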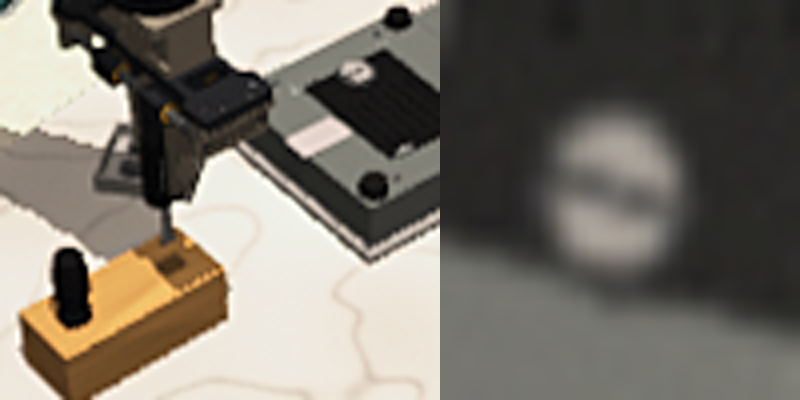

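The slotted driver is held, with its shank visible under the fingers at C3 (170,220). Its block slot is now empty and the round driver is untouched. The lock's slot runs down to the right at about 0.28 rad in the image, which makes the lock angle about 0.07. The disc centre is at top px (233.0,202.5).

Run:
```python
from h import *
np.set_printoptions(precision=2,suppress=True)
print("lock ray",ray(233.05,202.45,"top",89))
L=np.array([496.3,70.9,0]); k=np.pi
p=np.array(robot.observe()["tcp_pos"]); robot.servo_line(p+[0,0,45],feed=150)
robot.movep(L+ez*205,down(YAW+k-.07)); robot.servo_line(L+ez*164,feed=100)
robot.hold(.3); s=robot.observe(); print(s["tcp_pos"],s["contact_force"],s["wrist_torque"],s["t"])
save("scene","s4.png");save("top","t4.png")
for n in("driver_grip","driver","lock_head"):
    for d in viewer.pinpoint(n,"scene")[:4]: w=cam2w(d["at"],"scene");print(n,round(d["confidence"],2),w,proj(w,"scene"))
print("tip,lock expected px",proj(L+ez*100,"scene"),proj(L+ez*88.9,"scene"),proj(L+ez*124,"scene"))
a=cv2.imread("pics/s4.png")[155:215,270:350];cv2.imwrite("pics/C4.png",cv2.resize(a,(800,600),interpolation=2))
```

```text
lock ray [496.82  70.61  89.  ]
[496.58  70.91 164.43] [ 0.23 -0.42 -1.61] [ 0.12 -0.01 -0.03] 22.35
driver_grip 0.68 [ 556.78 -658.88   18.52] [152.93 352.21]
driver_grip 0.6 [ 105.41 -325.91   12.47] [147.92 216.26]
driver_grip 0.54 [496.19  71.74 187.08] [308.53 163.84]
driver 0.57 [ 618.26 -610.83   15.78] [182.63 353.52]
driver 0.51 [ 183.51 -330.77   13.32] [161.17 226.47]
driver 0.45 [491.6   72.1  101.33] [307.28 183.83]
lock_head 0.56 [496.82  67.64  82.15] [307.62 189.47]
tip,lock expected px [308.14 184.84] [308.11 187.4 ] [308.21 179.23]
```

View pics/C4.png

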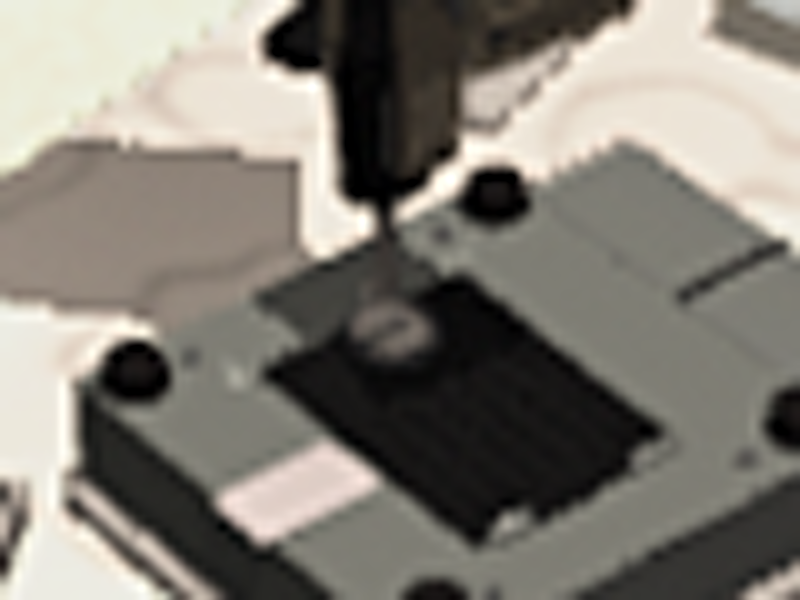

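Run:
```python
from h import *
np.set_printoptions(precision=2,suppress=True)
L=np.array([497.0,71.4,0]); k=np.pi; rot=down(YAW+k-.07)
robot.servo_line(L+ez*157,feed=60); robot.hold(.2); f0=np.array(robot.observe()["contact_force"]);print(f0)
def F(): return np.array(robot.observe()["contact_force"])-f0
z=157; 
while z>143.5:
    z-=0.75; robot.servo_line(L+ez*z,feed=15); f=F(); print(z,np.array(robot.observe()["tcp_pos"]),f)
    if f[2]>6: break
print(robot.observe()["t"],robot.observe()["wrist_torque"])
```

```text
[ 0.27 -0.06 -0.43]
156.25 [496.98  71.39 156.24] [ 0.36  0.87 -1.42]
155.5 [497.    71.36 155.48] [ 0.16 -0.76 -0.61]
154.75 [496.99  71.38 154.71] [-0.45 -0.26 -0.33]
154.0 [496.95  71.38 153.93] [ 0.05  0.43 -0.69]
153.25 [496.96  71.38 153.2 ] [-0.32 -0.79 -0.9 ]
152.5 [496.97  71.4  152.46] [-0.91  0.7  -0.69]
151.75 [496.96  71.36 151.68] [-0.08 -0.62 -0.51]
151.0 [496.97  71.4  150.95] [-0.38  0.65 -0.99]
150.25 [496.97  71.39 150.19] [-0.3  -0.33  0.73]
149.5 [496.95  71.42 149.43] [-0.76  0.36 -0.72]
148.75 [496.96  71.39 148.7 ] [-0.5   0.28  0.07]
148.0 [497.07  71.44 148.02] [-0.19  0.72 -0.26]
147.25 [497.06  71.46 147.3 ] [ 0.63 -0.33  1.03]
146.5 [497.02  71.44 146.55] [-0.26 -0.36  0.48]
145.75 [497.02  71.47 145.8 ] [-0.93 -0.22  2.02]
145.0 [497.02  71.5  145.06] [-1.36  0.03  2.88]
144.25 [497.03  71.47 144.3 ] [-1.16 -0.19  4.21]
143.5 [497.03  71.47 143.56] [-1.86 -0.4   5.05]
27.5667 [0.19 0.31 0.01]
```

The first touch came at about 148, and slot-floor contact was expected at 148.7 (the disc top would have been 153). The blade is therefore in the slot. Next I press home and turn.

Run:
```python
from h import *
np.set_printoptions(precision=2,suppress=True)
L=np.array([497.0,71.4,0]); k=np.pi; f0=-0.9
def show(*a):
    s=robot.observe();print(*a,np.array(s["tcp_pos"]),np.array(s["contact_force"]),np.array(s["wrist_torque"]),round(s["t"],1));return s["contact_force"][2]-f0
z=143.5;a0=YAW+k-.07
while z>138:
    z-=0.5; robot.servo_line(L+ez*z,feed=15)
    if show(z)>16: break
robot.hold(.2)
for d in np.arange(.1,1.71,.1):
    robot.servo_line(L+ez*z,feed=10,rotation=down(a0-d)); robot.hold(.05); f=show("turn",round(d,2))
    if f<13: z-=0.4
    if f>25: z+=0.4
    if abs(robot.observe()["wrist_torque"][2])>.6: break
show("end")
```

```text
143.0 [496.99  71.45 143.09] [-1.62 -0.55  6.31] [0.14 0.38 0.01] 27.8
142.5 [497.03  71.49 142.69] [-2.17  0.41  5.84] [ 0.11  0.46 -0.01] 28.1
142.0 [497.05  71.54 142.46] [-2.33 -0.37  9.1 ] [ 0.05  0.64 -0.03] 28.3
141.5 [497.11  71.6  142.3 ] [-3.59  0.34 11.7 ] [-0.02  0.89 -0.04] 28.6
141.0 [497.15  71.65 142.11] [-3.92 -0.93 14.7 ] [-0.11  1.11  0.01] 28.8
140.5 [497.22  71.68 141.94] [-4.96 -0.79 18.21] [-0.2   1.39 -0.05] 29.1
turn 0.1 [498.11  71.82 142.09] [-2.68 -1.31 16.39] [-0.12  0.69  0.03] 29.6
turn 0.2 [498.2   71.95 142.1 ] [-2.24 -0.66 14.76] [-0.05  0.69  0.02] 29.9
turn 0.3 [498.32  71.84 142.12] [-2.15 -0.22 14.49] [-0.06  0.61  0.09] 30.2
turn 0.4 [498.45  71.72 142.14] [-1.69 -1.61 14.65] [-0.02  0.5   0.08] 30.5
turn 0.5 [498.51  71.63 142.12] [-1.92 -0.67 15.3 ] [-0.13  0.43  0.03] 30.8
turn 0.6 [498.62  71.51 142.14] [-0.97 -1.06 14.53] [-0.21  0.44  0.08] 31.1
turn 0.7 [498.68  71.37 142.14] [-1.06 -0.82 14.13] [-0.32  0.3   0.05] 31.4
turn 0.8 [498.73  71.22 142.13] [-1.33 -1.78 14.55] [-0.38  0.31  0.05] 31.7
turn 0.9 [498.75  71.08 142.14] [-0.42 -0.78 12.61] [-0.48  0.24  0.04] 32.0
turn 1.0 [498.77  70.91 142.13] [-1.11 -2.46 14.81] [-0.54  0.28  0.05] 32.3
turn 1.1 [498.78  70.76 142.13] [-0.69 -2.22 14.36] [-0.59  0.2   0.  ] 32.6
turn 1.2 [498.81  70.62 142.14] [-0.66 -2.31 15.56] [-0.68  0.26  0.06] 32.9
turn 1.3 [498.77  70.48 142.14] [-0.9  -2.84 14.71] [-0.78  0.24 -0.01] 33.2
turn 1.4 [498.75  70.32 142.16] [-0.19 -2.35 14.91] [-0.87  0.21  0.08] 33.5
turn 1.5 [498.72  70.18 142.15] [-1.34 -3.17 14.39] [-0.95  0.31  0.06] 33.8
turn 1.6 [498.63  70.03 142.13] [-0.8  -3.56 14.51] [-1.04  0.35  0.07] 34.1
turn 1.7 [498.56  69.9  142.14] [-0.82 -3.12 15.05] [-1.11  0.38  0.02] 34.4
end [498.56  69.9  142.14] [-0.82 -3.12 15.05] [-1.11  0.38  0.02] 34.4
```

Run:
```python
from h import *
np.set_printoptions(precision=2,suppress=True)
L=np.array([497.0,71.4,0]); k=np.pi
a0=YAW+k-.07; z=140.1
for d in np.arange(1.78,2.2,.06):
    robot.servo_line(L+ez*z,feed=10,rotation=down(a0-d)); robot.hold(.1); s=robot.observe()
    m=R.from_rotvec(s["tcp_rot"]).as_matrix(); print(round(d,2),np.array(s["tcp_pos"]),np.array(s["contact_force"]),np.array(s["wrist_torque"]),"yaw rel",np.arctan2(m[1,1],m[0,1])-k-YAW,s["joint_torque"][6],round(s["t"],1))
    if abs(s["wrist_torque"][2])>.35: break
```

```text
1.78 [498.45  69.78 141.98] [-2.13 -3.42 17.66] [-1.25  0.67  0.14] yaw rel -1.8502137658751439 -0.14510102570056915 34.7
1.84 [498.35  69.67 141.96] [-3.34 -5.39 17.7 ] [-1.3   0.77  0.16] yaw rel -1.9100375230016224 -0.2141182729974389 35.1
1.9 [498.25  69.56 141.96] [-2.49 -4.75 18.4 ] [-1.39  0.82  0.25] yaw rel -1.9696645061990474 -0.288174357265234 35.4
1.96 [498.18  69.45 141.97] [-2.66 -5.34 17.69] [-1.46  0.87  0.43] yaw rel -2.029328670082041 -0.38026277907192707 35.8
```

Run:
```python
from h import *
np.set_printoptions(precision=2,suppress=True)
L=np.array([497.0,71.4,0]); k=np.pi;a0=YAW+k-.07
robot.servo_line(L+ez*141,feed=10,rotation=down(a0-1.80)); print(robot.observe()["wrist_torque"])
p=np.array(robot.observe()["tcp_pos"])
robot.servo_line([p[0],p[1],150],feed=40); print(robot.observe()["contact_force"])
robot.servo_line([p[0],p[1],200],feed=100)
D=np.array([525.3,-194.8,0.])
robot.movep(D+ez*200,down(SY+k)); robot.hold(.2); s=robot.observe();print(s["tcp_pos"],s["contact_force"],s["t"])
a=save("scene","s5.png");b=save("top","t5.png")
for n in("driver_grip","driver","stand"):
    for d in viewer.pinpoint(n,"scene")[:4]: w=cam2w(d["at"],"scene");print(n,round(d["confidence"],2),w,proj(w,"scene"))
print(proj([525.3,-194.8,136],"scene"),proj([525.3,-194.8,76],"scene"))
a=cv2.imread("pics/s5.png")[170:270,220:330];b=cv2.imread("pics/t5.png")[192:214,222:245]
cv2.imwrite("pics/C5.png",np.hstack([cv2.resize(a,(440,400),interpolation=2),cv2.resize(b,(360,400),interpolation=2)]))
```

```text
[-1.08  0.22  0.12]
[ 0.36 -0.08 -0.62]
[ 525.4  -194.36  200.08] [-0.24  0.01 -1.56] 39.225
driver_grip 0.72 [ 101.99 -324.94   13.68] [147.46 215.44]
driver_grip 0.58 [ 526.15 -191.64  217.16] [260.86 200.21]
driver_grip 0.53 [ 557.13 -657.78   12.87] [153.76 353.24]
driver 0.65 [ 618.73 -615.16   18.23] [181.33 354.2 ]
driver 0.58 [495.21  72.69  79.67] [308.16 189.14]
driver 0.51 [ 523.63 -196.62  136.68] [260.5  221.17]
driver 0.51 [ 184.36 -326.66   13.81] [162.26 225.83]
stand 0.92 [ 516.04 -239.62   20.12] [251.39 254.93]
stand 0.35 [ 526.34 -198.76  135.6 ] [260.71 222.19]
stand 0.2 [535.33  65.62  18.15] [315.82 208.56]
[261.33 221.26] [262.31 235.62]
```

View pics/C5.png

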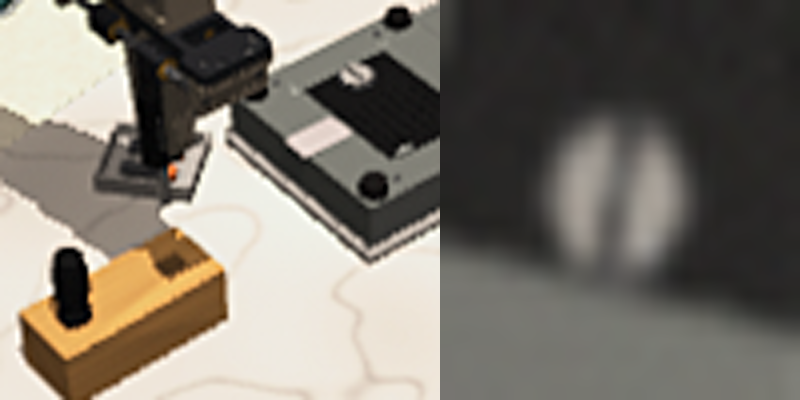

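The slot now points at the hinge and the door lies flush, so the lock is shut. The block's slot is at C5 (180,262). I'll put the driver back with force checks on the way down.

Run:
```python
from h import *
np.set_printoptions(precision=2,suppress=True)
D=np.array([525.3,-194.8,0.])
f0=np.array(robot.observe()["contact_force"])
robot.servo_line(D+ez*143,feed=100)
ok=True
for z in list(np.arange(138,95,-6))+[95,94,93,92.5,92,91.5]:
    robot.servo_line(D+ez*z,feed=60); f=np.array(robot.observe()["contact_force"])-f0; print(z,f,robot.observe()["wrist_torque"])
    if np.linalg.norm(f)>5: print("stop");break
print(robot.observe()["t"])
save("scene","s6.png")
for n in("driver_grip","driver"):
    for d in viewer.pinpoint(n,"scene")[:4]: w=cam2w(d["at"],"scene");print(n,round(d["confidence"],2),w)
```

```text
138 [0.19 1.49 0.07] [ 0.15 -0.08  0.  ]
132 [0.47 1.56 1.01] [ 0.13 -0.08  0.01]
126 [ 0.59  2.26 -0.16] [ 0.13 -0.07 -0.04]
120 [-0.79  1.17 -0.76] [ 0.14 -0.05  0.03]
114 [-0.41  1.25 -0.45] [ 0.15 -0.09 -0.  ]
108 [ 0.52  2.02 -0.87] [ 0.12 -0.   -0.01]
102 [ 1.43  1.57 -0.47] [ 0.12 -0.11  0.01]
96 [-0.22  2.7  -0.37] [ 0.15 -0.06 -0.02]
95 [ 1.18  2.13 -0.6 ] [ 0.07 -0.04 -0.02]
94 [ 0.02  1.65 -0.5 ] [ 0.1  -0.09  0.02]
93 [ 0.75  1.64 -0.15] [ 0.13 -0.08 -0.02]
92.5 [ 0.39  1.92 -0.77] [ 0.05 -0.06 -0.01]
92 [-0.46  1.73 -0.66] [ 0.16 -0.04 -0.01]
91.5 [-1.28  1.49  5.42] [0.18 0.41 0.04]
stop
43.6917
driver_grip 0.77 [ 557.62 -657.97   14.96]
driver_grip 0.68 [ 525.83 -192.71  109.47]
driver_grip 0.55 [ 104.97 -323.17   14.62]
driver 0.66 [ 182.32 -331.03   14.17]
driver 0.65 [ 618.55 -613.35   19.82]
driver 0.57 [ 524.67 -196.3    26.05]
driver 0.29 [757.28 258.15  20.02]
```

Run:
```python
from h import *
np.set_printoptions(precision=2,suppress=True)
grip(0.6); robot.hold(.3)
p=np.array(robot.observe()["tcp_pos"]); robot.servo_line([p[0],p[1],250],feed=120)
robot.movep([400,-330,330],down(SY+np.pi)); robot.hold(.5)
s=robot.observe();print(s["contact_force"],s["t"])
save("scene","s7.png");save("top","t7.png")
for c in("scene","top"):
  for n in("driver_grip","cross_driver"):
    for d in viewer.pinpoint(n,c)[:3]: w=cam2w(d["at"],c);print(c,n,round(d["confidence"],2),w)
a=cv2.imread("pics/s7.png")[160:280,210:370];b=cv2.imread("pics/t7.png")[140:260,200:370]
cv2.imwrite("pics/C7.png",np.hstack([cv2.resize(a,(400,300),interpolation=2),cv2.resize(b,(400,300),interpolation=2)]))
```

```text
[ 0.34  0.83 -0.33] 51.0417
scene driver_grip 0.89 [ 559.48 -658.78   14.65]
scene driver_grip 0.71 [ 525.37 -193.03  111.4 ]
scene driver_grip 0.71 [ 103.45 -324.34    9.21]
scene cross_driver 0.58 [771.6  -32.88  25.92]
scene cross_driver 0.52 [ 522.08 -195.85   27.39]
scene cross_driver 0.29 [496.72  71.4   80.14]
top driver_grip 0.65 [ 103.97 -327.2     5.54]
top driver_grip 0.45 [ 525.77 -197.45  107.76]
top cross_driver 0.38 [ 508.99 -284.56   20.88]
```

View pics/C7.png

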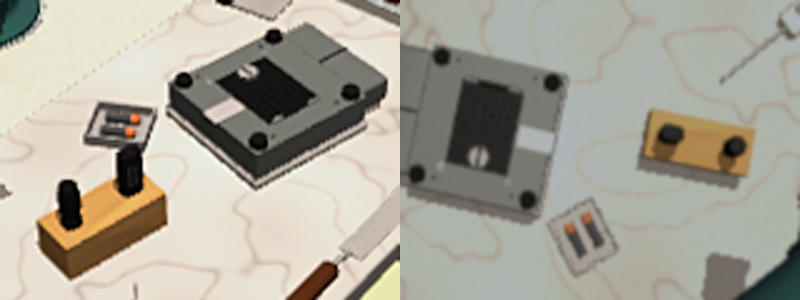

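Both drivers stand upright in the block, at scene crop (130,170) and (68,203). The door is flush with its slot pointing at the hinge, and the gripper is clear.

```bash
python3 -c "
from h import *
robot.job_done(); print(robot.observe()['t'])"
```

```text
the job is handed in; nothing more can be done
the job is handed in; nothing more can be done
```

I swung the battery door shut, turned its lock to the stop with the slotted screwdriver, put the screwdriver back in its slot, and handed the job in. The clock read 51 s of the allowed 64 s at the last check.

- **Door:** it closed with only about 1 N of contact, and the next picture showed it lying shut.
- **Pressing home:** the blade first touched at the height expected for the slot's floor. I pressed the door home with about 15–18 N before and during the turn.
- **Lock:** the torque rose only at the very end of the turn, as it should at the stop. The last pictures show the slot pointing at the hinge and the door flush.
- **Over-turn:** I had to turn the hand about 0.4 rad past the nominal quarter turn before feeling the stop. I put this down to play between blade and slot and some twist in the grip.
- **Screwdriver:** its shoulder met the block at the same height as at the start, within about 0.5 mm. The final position estimates are about 1 to 4 mm from the starting ones, and it looks upright.
- **Everything else:** the cross-head screwdriver and the other things in the last pictures look unmoved. The gripper was clear and touching nothing. One scene-camera report put the cross-head screwdriver at (772, -33) mm; I took this as a false detection, because both handles are plainly in the block.

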